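# Find the rocking pump flange on the checking plate

### The arm

A 7-joint arm with a two-finger parallel gripper is mounted at the origin on the work surface. World frame = base frame: x ahead of the robot, y to its left, z up, the work surface at z = 0. Lengths are in m, angles in rad, forces in N, time in s.
With the tool pointing down it reaches from about 0.425 to 0.925 m from the base axis. Payload 6.8 kg.
Tool frame: the origin (TCP) lies between the finger pads; the fingertips stand 14 mm ahead of it and the grasp point (between the pads) lies 5 mm behind it; z points along the fingers, y is the line along which they close (so a half turn about z gives the same grasp; the last joint's range is limited). The gripper opens to 85 mm and grips with 20 to 120 N. Pads are 22 mm wide; open, the fingers measure 114 mm over their backs; the gripper's body (76 mm by 85 mm) begins 54 mm behind the grasp point. The pads swing forward as they close: fully open they stand 13 mm farther back than shut.
Start: joints at [1.12, 0.477, 0.022, 1.555, -0.011, 1.109, -0.083], TCP at [0.227, -0.636, 0.245] pointing down, gripper open.
Joint ranges: [-2.96, 2.96], [-0.34, 2.1], [-1.41, 1.46], [0.24, 2.44], [-1.37, 4.51], [0.17, 1.92], [-2.96, 2.96]. Speed limits (rad/s): [2.39, 2.39, 3.14, 3.14, 3.14, 3.14, 3.14].

### API

Orientations are given as a rotation vector (axis times angle).
In Python, from bench import r, eyes, ticket gives the robot as it stands. The module is installed in compiled form; this text tells all that it offers.
- The arm moves only by the tool arm_command, never from a script. Its argument "plan" is text: rows parted by semicolons, each of 4 numbers parted by spaces: the shift along the tool's x, y, z in m, then the turn about the tool's z in degrees. In form: tx ty tz yaw; .... A call has 1 to 20 rows; each row shifts and turns the commanded pose from where the row before left it, along the tool's axes as they then stand; what a row does not reach is not made up. A row lasts 1/8 s, in which the tool goes at most 62.5 mm and 10.7 degrees, less where a joint would pass 70% of its speed; a pose out of reach is approached as far as the arm can. A call is refused whole if a number of a shift passes 0.0625 or a number of a turn 10.7, either way. A call with a gripper value outside its range is refused whole. "hand" is the closure, from -1 (fully open) to 1 (shut), set as the call begins (left out, the last holds). The fingers move at their own pace and stop on an object; "grip_force" is the grip in N (left out, the last holds). Time passes only in rows, so rows that do not move let the fingers close. It gives the time, the measured TCP pose, the force, the opening and the grip force at its end, in the units of the state.
- r.get_obs(): the state, without advancing time (a new reading comes with each control period).
- eyes.grab_frame(name): name is "side" or "top" or "wrist"; returns (picture, depth): 384x512x3 uint8, red, green, blue; 384x512 float32, m along the optical axis (not along the pixel's ray), 0 where there is no reading.
- eyes.calibration(name): a dict with "fov_y" (degrees; the focal length in pixels is half the picture's height over the tangent of half this angle, whatever the lens; pixels are square), "cx", "cy" (the principal point, pixels), "k1" (the pictures are not rectified: a ray, as slopes to the right and down, at radius r is drawn at 1 + k1 r^2 times it, then the intrinsics apply), "origin" and "attitude" of the camera in the world; the wrist camera has in their place "tool_from_camera" (4x4, takes a point from camera to tool coordinates, whose origin is the TCP and whose axes are the flange's). Camera axes: x right, y up, looking along -z (the intrinsics and any distortion apply to the point x, -y, -z); pixel columns grow to the right and rows downward; lengths in m; the calibration is good to about 2 mm. A picture is of the moment at which its call begins: read the wrist's pose just before it. calibration takes no time and is no camera call.
- ticket.hand_in(): hands the job in; it is judged then, once.
The state is a dict: "clock": time; "joints": joint angles; "qvel": joint speeds; "tau": joint torques, N m; "tcp_pos": TCP position; "orientation": TCP orientation; "contact_force": force on the tool from outside, world axes, zero at the start; "moment": the same for the moment, N m; "grip_width": finger opening in m; "gripper_force": force on a finger pad.
Only numpy, scipy, OpenCV 4.12 (cv2) and the standard library are available. Lean on these libraries where they do the work, as an engineer would, in place of code of your own. Each camera call takes 0.05 s, during which the arm holds its last target. There are 200 camera calls.

### The job

One of the three pump flanges on the dark checking plate has a short foot: find it by pressing the corners of each flange down in turn, gently (no harder than about 15 N), and feeling which flange rocks. Then lift that one by its neck and set it down gently, upright and flat on the floor of the grey tray; leave the two sound flanges standing where they are, and do not disturb the coupling and the gauge bar on the plate.

Things in the scene. Friction and masses are not known exactly. Their poses are not given: they have to be found in the camera images.
- flange_1_mid (a point): one of three look-alike cast aluminium pump flanges, about 0.3 kg, on the checking plate: 88 mm square base (top 14 mm above the plate), upright round neck 36 mm diameter up to 52 mm above the plate. This point: on the neck's axis, 26 mm above the plate; z up, x and y parallel to the base's sides. Any yaw, any order
- flange_2_mid (a point): a second flange, outwardly the same; same point and axes. On every flange each corner carries a round boss, 16 mm diameter, flat top 18 mm above the plate, centred 34 mm from the middle along both x and y; a foot 6 mm high is hidden under each boss
- flange_3_mid (a point): the third flange, outwardly the same; same point and axes. Two of the three stand on all four feet and give nowhere. The other, whichever it is, rests level on three feet: its fourth is about 3 mm short, and only that corner sinks, about 3 mm under less than 1 N, then stops firmly; let go, it tips back
- flange_1: the same flange as flange_1_mid: origin under its middle at the level of the feet, z up
- flange_2: the same flange as flange_2_mid: origin under its middle at the level of the feet, z up
- flange_3: the same flange as flange_3_mid: origin under its middle at the level of the feet, z up
- checkplate: flat dark checking plate, 300 (x) x 480 (y) x 20 mm thick, fixed to the bench; origin at the centre of its underside on the bench; its top is 20 mm above the bench
- tray: open grey plastic reject tray, fixed, 180 x 180 mm and 35 mm high outside, walls and floor 4 mm thick; origin at the centre of its underside on the bench; sides along its x and y
- coupling: white plastic pipe coupling, 34 mm diameter, 28 mm high, loose, standing on the far strip of the checking plate; origin at the centre of its underside
- square: steel gauge bar, 90 mm long (y), 12 mm wide, about 20 mm high, with a thin 50 mm steel blade across one end, loose, lying on the far strip of the checking plate; origin at the centre of its underside
There are look-alikes about, which are no part of the job. What is shaped like the flange_3 but pink or turquoise is not meant.

How it is judged:
By the outcome, as a careful person would: the job done as asked, in the order asked, and still so for the second after the job is handed in, with the robot touching nothing.
It also fails if it takes over 72 s, if anything falls off the work surface, if the arm or the gripper's body presses on something with over 40 N, if the wrist force passes 120 N, or if a joint passes its speed limit or range.

## Working session

There is one attempt and no reset: what is moved stays moved. The work goes in short steps, Python scripts to look and compute and a tool call to move; the robot and the scene stay as the last step left them, time stands still between calls to the robot, and variables do not carry over. Pictures are saved under pics/ and viewed, at most 10 in all, crops included, and the job is handed in when it is done.

Besides the shell and the picture viewer there is one more tool, called after "Emit:" as name(argument=value, ...) on one line, values as JSON. arm_command: Moves the arm, as the interface text tells. Its arguments: {"type":"object","properties":{"plan":{"type":"string"},"hand":{"type":"number"},"grip_force":{"type":"number"}},"required":["plan"]}

```bash
mkdir -p pics; cat > h.py <<'E'
import numpy as np, cv2
from scipy.spatial.transform import Rotation as R
from bench import r, eyes, ticket
def cam(name):
    c=eyes.calibration(name)
    if 'tool_from_camera' in c:
        o=r.get_obs(); T=np.eye(4); T[:3,:3]=R.from_rotvec(o['orientation']).as_matrix(); T[:3,3]=o['tcp_pos']
        M=T@np.array(c['tool_from_camera'])
    else:
        a=np.array(c['attitude'],float); M=np.eye(4); M[:3,:3]=a if a.shape==(3,3) else R.from_rotvec(a).as_matrix(); M[:3,3]=c['origin']
    f=192/np.tan(np.radians(c['fov_y'])/2)
    return dict(M=M,f=f,cx=c['cx'],cy=c['cy'],k1=c['k1'])
def slopes(C,uv):
    uv=np.atleast_2d(np.array(uv,float)); d=(uv-[C['cx'],C['cy']])/C['f']; s=d.copy()
    for _ in range(15): s=d/(1+C['k1']*(s**2).sum(1,keepdims=True))
    return s
def rays(C,uv):
    s=slopes(C,uv); v=np.c_[s[:,0],-s[:,1],-np.ones(len(s))]
    return C['M'][:3,3], v@C['M'][:3,:3].T
def onplane(C,uv,z):
    o,v=rays(C,uv); return o+v*((z-o[2])/v[:,2])[:,None]
def frompix(C,uv,depth):
    o,v=rays(C,uv); return o+v*np.ravel(depth)[:,None]
def cloud(C,D):
    u,v=np.meshgrid(np.arange(512),np.arange(384)); uv=np.c_[u.ravel(),v.ravel()]
    return frompix(C,uv,D.ravel()).reshape(384,512,3)
def proj(C,P):
    p=(np.atleast_2d(P)-C['M'][:3,3])@C['M'][:3,:3]; s=np.c_[p[:,0]/-p[:,2],-p[:,1]/-p[:,2]]
    s=s*(1+C['k1']*(s**2).sum(1,keepdims=True)); return s*C['f']+[C['cx'],C['cy']]
def save(n,im): cv2.imwrite('pics/'+n,im[:,:,::-1])
E
python3 - <<'E'
from h import *
print(eyes.calibration('top'));print(eyes.calibration('wrist'));print(r.get_obs())
ims=[]
for n in ['top','side']:
    C=cam(n);p,d=eyes.grab_frame(n);np.savez(n+'0.npz',p=p,d=d);save(n+'0.png',p);print(n,(d>0).mean(),C['M'][:3,3])
E
```

```text
{'fov_y': 50.30364425303523, 'cx': 253.81082876740243, 'cy': 192.14358469582035, 'k1': -0.13680742629728512, 'origin': array([0.35811601, 0.07178577, 1.10460874]), 'attitude': array([ 0.13415795, -0.14229167, -1.54660495])}
{'fov_y': 63.38378936528637, 'cx': 253.08616914963153, 'cy': 189.42593667251086, 'k1': -0.016969564980999653, 'tool_from_camera': array([[-1.94316307e-04,  9.53746032e-01,  3.00613488e-01,
         7.67907379e-02],
       [ 9.99999621e-01,  4.40412327e-04, -7.50882065e-04,
         1.23454523e-04],
       [-8.48544675e-04,  3.00613228e-01, -9.53745756e-01,
        -1.28675962e-01],
       [ 0.00000000e+00,  0.00000000e+00,  0.00000000e+00,
         1.00000000e+00]])}
{'clock': 0.0, 'joints': array([ 1.11990795,  0.4777701 ,  0.02231941,  1.55649359, -0.01148794,
        1.10928801, -0.08311042]), 'qvel': array([ 0.00100286,  0.00128747,  0.00037577, -0.00042274,  0.00122894,
       -0.00077704,  0.00174603]), 'tau': array([-9.75151215e-05, -5.96452260e+01,  1.60803851e+00, -2.81192189e+01,
        1.25045894e-02,  9.47043911e-03,  2.38773123e-05]), 'tcp_pos': array([ 0.22667549, -0.6351805 ,  0.24432762]), 'orientation': array([-3.09380283e+00, -5.35568331e-01,  7.01171211e-04]), 'contact_force': array([-0.61828028, -0.13156745,  0.07933744]), 'moment': array([0.02614252, 0.03852034, 0.01234626]), 'gripper_force': 0.0, 'grip_width': 0.08561361580610799}
top 0.9961395263671875 [0.35811601 0.07178577 1.10460874]
side 0.9959818522135416 [ 0.23295286 -0.50133433  0.79234325]
```

View pics/top0.png

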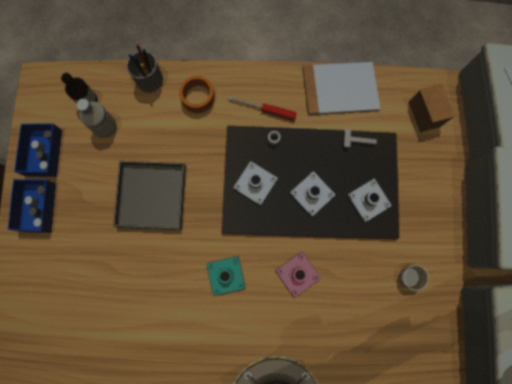

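View pics/side0.png

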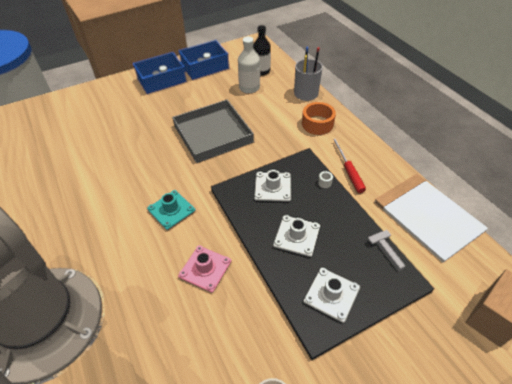

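Top view: three white flanges on the dark plate at (256,182), (313,192) and (371,199). The look-alikes are the pink one at (299,274) and the turquoise one at (226,276), both off the plate. The tray is at (150,196), the coupling at (274,137) and the gauge bar at (358,139). I choose the three white ones on the plate.

```bash
python3 - <<'E'
from h import *
approx={}
for n in ['top','side']:
    z=np.load(n+'0.npz');p,d=z['p'],z['d'];C=cam(n);P=cloud(C,d)
    hsv=cv2.cvtColor(p,cv2.COLOR_RGB2HSV)
    m=((hsv[...,2]>130)&(hsv[...,1]<40)).astype(np.uint8)
    if n=='side': m=((hsv[...,2]>150)&(hsv[...,1]<40)).astype(np.uint8)
    cs,_=cv2.findContours(m,cv2.RETR_EXTERNAL,cv2.CHAIN_APPROX_NONE)
    for c in cs:
        a=cv2.contourArea(c)
        if not 400<a<2500: continue
        W=onplane(C,c[:,0,:],0.034)[:,:2].astype(np.float32)
        (ctr,sz,ang)=cv2.minAreaRect(W*1000)
        if max(sz)>130: continue
        k=np.zeros_like(m);cv2.drawContours(k,[c],-1,1,-1)
        zz=P[k>0][:,2]; 
        print(n,c[:,0].mean(0).round(),a,'ctr',np.round(ctr,1),'sz',np.round(sz,1),'ang',round(ang,1),'z med/98',np.median(zz).round(4),np.percentile(zz,98).round(4))
    # plate, tray heights
    for nm,uv in dict(top=dict(plate=(285,215),tray=(150,196),bench=(150,250)),side=dict(plate=(285,300),tray=(212,130),bench=(100,150)))[n].items():
        u,v=uv; print(n,nm,np.median(P[v-3:v+4,u-3:u+4].reshape(-1,3),0).round(4))
    # tray outer rim
    s=P[...,2]
    tm=((s>0.02)&(s<0.05)&(P[...,1]>0.2)&(P[...,1]<0.55)&(P[...,0]>0.35)&(P[...,0]<0.75)).astype(np.uint8)
    cs,_=cv2.findContours(tm,cv2.RETR_EXTERNAL,cv2.CHAIN_APPROX_NONE);c=max(cs,key=cv2.contourArea)
    Q=P[c[:,0,1],c[:,0,0]]; print('tray',n,cv2.minAreaRect((Q[:,:2]*1000).astype(np.float32)))
E
```

```text
top [369. 200.] 637.5 ctr [ 535.1 -243. ] sz [77.3 76.4] ang 32.4 z med/98 0.0349 0.074
top [313. 194.] 691.0 ctr [549.6 -88. ] sz [77.3 77.5] ang 45.3 z med/98 0.0346 0.0741
top [255. 183.] 687.0 ctr [575.7  65. ] sz [77.9 77.7] ang 58.8 z med/98 0.0346 0.0739
top plate [ 0.4914 -0.0166  0.0194]
top tray [0.5379 0.3534 0.0044]
top bench [ 0.3906  0.3452 -0.0005]
tray top ((538.6792602539062, 349.6089782714844), (181.38668823242188, 180.34445190429688), 89.04094696044922)
side [332. 294.] 1688.0 ctr [ 536.5 -245.9] sz [89.7 87.6] ang 31.1 z med/98 0.0355 0.074
side [297. 235.] 1207.0 ctr [551.5 -90.7] sz [91.3 87.4] ang 43.1 z med/98 0.0356 0.0738
side [273. 186.] 918.5 ctr [579.   65.7] sz [98.2 87.1] ang 58.6 z med/98 0.0355 0.0739
side plate [ 0.4488 -0.2086  0.0205]
side tray [0.5427 0.3591 0.004 ]
side bench [ 2.311e-01  4.428e-01 -2.000e-04]
tray side ((540.5394897460938, 347.7412109375), (184.96530151367188, 180.9132843017578), 88.9041976928711)
```

Emit:
arm_command(plan="0 0 0 9.85; 0 0 0 9.85; 0.0294 -0.0495 0 0; 0.0294 -0.0495 0 0; 0.0294 -0.0495 0 0; 0.0294 -0.0495 0 0; 0.0294 -0.0495 0 0; 0.0294 -0.0495 0 0; 0.0294 -0.0495 0 0; 0.0294 -0.0495 0 0; 0.0294 -0.0495 0 0; 0.0294 -0.0495 0 0; 0.0294 -0.0495 0 0; 0 0 0 0; 0 0 0 0", hand=1, grip_force=40)

```text
clock: 1.98
tcp_pos: [0.5503, -0.0921, 0.2448]
orientation: [3.141, -0.001, -0.002]
contact_force: [-0.1, -0.2, -0.6]
grip_width: -0.0
gripper_force: 0.0
```

```bash
python3 - <<'E'
from h import *
o=r.get_obs();print(o['joints'].round(2),R.from_rotvec(o['orientation']).as_matrix().round(4).tolist(),o['contact_force'],o['grip_width'])
C=cam('wrist');p,d=eyes.grab_frame('wrist');save('w1.png',p);np.savez('w1.npz',p=p,d=d,M=C['M'])
P=cloud(C,d);hsv=cv2.cvtColor(p,cv2.COLOR_RGB2HSV)
m=((hsv[...,2]>130)&(hsv[...,1]<40)).astype(np.uint8)
cs,_=cv2.findContours(m,cv2.RETR_EXTERNAL,cv2.CHAIN_APPROX_NONE)
for c in cs:
    if cv2.contourArea(c)<1500: continue
    W=onplane(C,c[:,0,:],0.034)[:,:2].astype(np.float32)
    k=np.zeros_like(m);cv2.drawContours(k,[c],-1,1,-1);q=P[k>0]
    n=q[q[:,2]>0.070]
    print(c[:,0].mean(0).round(),cv2.minAreaRect(W*1000),'neck',cv2.minEnclosingCircle((n[:,:2]*1000).astype(np.float32)) if len(n) else 0,np.median(q[:,2]),q[:,2].max())
E
```

```text
[ 0.22  0.3  -0.2   1.83  0.07  1.03 -1.58] [[1.0, -0.0009, -0.0013], [-0.0009, -1.0, -0.0005], [-0.0013, 0.0005, -1.0]] [-0.14174889 -0.15993857 -0.61522226] -3.648410030297716e-06
[387. 173.] ((536.2811889648438, -244.71295166015625), (89.55386352539062, 87.44387817382812), 31.663040161132812) neck ((577.5078125, -176.65032958984375), 98.02153015136719) 0.0346951676505855 0.37337453350344874
[251. 161.] ((551.30517578125, -90.07691955566406), (87.34307861328125, 87.28341674804688), 43.25882339477539) neck ((580.3485717773438, -90.7183837890625), 47.02261734008789) 0.03435987863540052 0.37337453350344874
[112. 140.] ((577.103271484375, 63.091732025146484), (87.8792495727539, 88.75244903564453), 58.647499084472656) neck ((598.4866943359375, -6.253753662109375), 90.70460510253906) 0.03445807766283468 0.37337453350344874
[382.  13.] ((697.0421142578125, -224.23648071289062), (30.055810928344727, 91.28164672851562), 0.24189342558383942) neck ((627.3463134765625, -92.24462127685547), 9.999999747378752e-05) 0.03678379040755839 0.37337453350344874
```

View pics/w1.png

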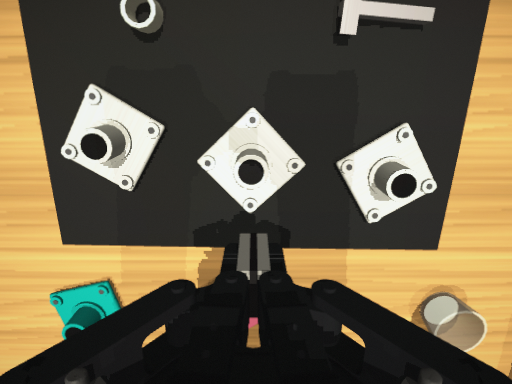

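Wrist view: the three flanges are at (112,140), (251,161) and (387,173), all white with plain bosses, so the choice holds. Pressing starts on the middle flange.

Emit:
arm_command(plan="0.0024 -0.05 0 0; 0 0 0.06 0; 0 0 0.06 0; 0 0 0.045 0; 0 0 0.022 0; 0 0 0 0; 0 0 0 0")

```text
clock: 2.9
tcp_pos: [0.5539, -0.0427, 0.0594]
orientation: [3.141, -0.004, 0.002]
contact_force: [1.2, 0.3, 1.3]
grip_width: -0.0001
gripper_force: 0.0
```

Emit:
arm_command(plan="0 0 0.001 0; 0 0 0.001 0; 0 0 0.001 0;0 0 0 0")

```text
clock: 3.4
tcp_pos: [0.5533, -0.0415, 0.0554]
orientation: [3.142, -0.001, 0.0]
contact_force: [-0.4, -0.3, 0.4]
grip_width: -0.0006
gripper_force: 0.0
```

Emit:
arm_command(plan="0 0 0.001 0; 0 0 0.001 0; 0 0 0 0; 0 0 0 0")

```text
clock: 3.9
tcp_pos: [0.5533, -0.0416, 0.0533]
orientation: [-3.142, 0.002, 0.0]
contact_force: [0.2, 0.5, 0.1]
grip_width: -0.0003
gripper_force: 0.0
```

Emit:
arm_command(plan="0 0 0.001 0; 0 0 0 0; 0 0 0 0")

```text
clock: 4.28
tcp_pos: [0.5533, -0.0416, 0.0523]
orientation: [3.142, -0.002, -0.0]
contact_force: [-0.0, -0.3, -0.6]
grip_width: 0.0001
gripper_force: 0.0
```

Emit:
arm_command(plan="0 0 0.001 0; 0 0 0 0; 0 0 0 0")

```text
clock: 4.65
tcp_pos: [0.5535, -0.0415, 0.0517]
orientation: [3.142, -0.002, 0.001]
contact_force: [-1.5, 0.1, 4.4]
grip_width: -0.0001
gripper_force: 2.7
```

Emit:
arm_command(plan="0 0 0.0006 0; 0 0 0 0; 0 0 0 0")

```text
clock: 5.03
tcp_pos: [0.5535, -0.0414, 0.0515]
orientation: [3.142, -0.002, 0.001]
contact_force: [-2.5, 0.5, 9.0]
grip_width: 0.0004
gripper_force: 5.0
```

Emit:
arm_command(plan="0 0 -0.01 0; -0.0247 0.0233 0 0; -0.0247 0.0233 0 0; 0 0 0 0; 0 0 0.007 0; 0 0 0.001 0; 0 0 0.001 0; 0 0 0.001 0; 0 0 0 0; 0 0 0 0")

```text
clock: 6.28
tcp_pos: [0.5044, -0.0872, 0.0515]
orientation: [-3.141, -0.0, -0.001]
contact_force: [-1.9, 2.0, 11.1]
grip_width: 0.0002
gripper_force: 5.3
```

Emit:
arm_command(plan="0 0 -0.0104 0; 0.0233 0.0246 0 0; 0.0234 0.0247 0 0; 0 0 0 0; 0 0 0.007 0; 0 0 0.001 0; 0 0 0.001 0; 0 0 0.001 0; 0 0 0 0; 0 0 0 0")

```text
clock: 7.52
tcp_pos: [0.5501, -0.1368, 0.0516]
orientation: [-3.141, 0.001, 0.001]
contact_force: [-2.9, 2.4, 6.3]
grip_width: -0.0001
gripper_force: 3.3
```

Emit:
arm_command(plan="0 0 -0.0102 0; 0.0247 -0.0233 0 0; 0.0246 -0.0232 0 0; 0 0 0 0; 0 0 0.007 0; 0 0 0.001 0; 0 0 0.001 0; 0 0 0.001 0; 0 0 0 0; 0 0 0 0")

```text
clock: 8.78
tcp_pos: [0.5995, -0.0918, 0.0517]
orientation: [3.141, -0.003, -0.001]
contact_force: [-2.6, -1.1, 5.4]
grip_width: -0.0001
gripper_force: 2.7
```

Emit:
arm_command(plan="0 0 -0.02 0; -0.0054 0.0547 0 0; -0.0054 0.0547 0 0; -0.0055 0.0547 0 0; 0 0 0 0; 0 0 0.0172 0; 0 0 0.001 0; 0 0 0.001 0; 0 0 0.001 0; 0 0 0 0; 0 0 0 0")

```text
clock: 10.15
tcp_pos: [0.5835, -0.2535, 0.0517]
orientation: [-3.14, -0.001, 0.001]
contact_force: [-2.5, 3.0, 5.5]
grip_width: 0.0004
gripper_force: 2.8
```

Emit:
arm_command(plan="0 0 -0.01 0; -0.0178 -0.029 0 0; -0.0179 -0.0289 0 0; 0 0 0 0; 0 0 0.007 0; 0 0 0.001 0; 0 0 0.001 0; 0 0 0.001 0; 0 0 0 0; 0 0 0 0")

```text
clock: 11.4
tcp_pos: [0.548, -0.1979, 0.0517]
orientation: [3.141, -0.003, 0.001]
contact_force: [-1.2, -1.8, 5.4]
grip_width: 0.0001
gripper_force: 2.7
```

Emit:
arm_command(plan="0 0 -0.01 0; -0.029 0.0178 0 0; -0.0289 0.0179 0 0; 0 0 0 0; 0 0 0.007 0; 0 0 0.001 0; 0 0 0.001 0; 0 0 0.001 0; 0 0 0 0; 0 0 0 0")

```text
clock: 12.65
tcp_pos: [0.4904, -0.2322, 0.0516]
orientation: [-3.141, 0.0, -0.001]
contact_force: [-0.8, 1.1, 6.3]
grip_width: -0.0001
gripper_force: 2.8
```

Emit:
arm_command(plan="0 0 -0.01 0; 0.0178 0.029 0 0; 0.0179 0.0289 0 0; 0 0 0 0; 0 0 0.007 0; 0 0 0.001 0; 0 0 0.001 0; 0 0 0.001 0; 0 0 0 0; 0 0 0 0")

```text
clock: 13.9
tcp_pos: [0.5255, -0.2908, 0.0512]
orientation: [3.141, -0.002, 0.0]
contact_force: [0.1, 0.0, 0.7]
grip_width: 0.0005
gripper_force: 0.1
```

Emit:
arm_command(plan="0 0 -0.05 0; 0 0 0 0; 0.0009 -0.0573 0 0; 0.0009 -0.0573 0 0; 0.0009 -0.0573 0 0; 0.0009 -0.0573 0 0; 0.0009 -0.0573 0 0; 0.0008 -0.0575 0 0; 0 0 0 0; 0 0 0.025 0; 0 0 0.019 0; 0 0 0.003 0; 0 0 0.001 0; 0 0 0.001 0; 0 0 0.001 0; 0 0 0 0; 0 0 0 0")

```text
clock: 16.02
tcp_pos: [0.5316, 0.0532, 0.0517]
orientation: [3.142, -0.002, 0.002]
contact_force: [-0.1, -0.9, 6.7]
grip_width: -0.0001
gripper_force: 2.9
```

A3 gave way. I'll finish the right-hand checks on the third flange, then confirm A3.

Emit:
arm_command(plan="0 0 -0.01 0; 0.0178 -0.029 0 0; 0.0177 -0.029 0 0; 0 0 0 0; 0 0 0.007 0; 0 0 0.001 0; 0 0 0.001 0; 0 0 0.001 0; 0 0 0 0; 0 0 0 0")

```text
clock: 17.27
tcp_pos: [0.5662, 0.1102, 0.0516]
orientation: [3.14, -0.003, -0.001]
contact_force: [-3.4, -1.7, 7.0]
grip_width: 0.0004
gripper_force: 3.5
```

Emit:
arm_command(plan="0 0 -0.01 0; 0.029 0.0178 0 0; 0.029 0.0177 0 0; 0 0 0 0; 0 0 0.007 0; 0 0 0.001 0; 0 0 0.001 0; 0 0 0.001 0; 0 0 0 0; 0 0 0 0")

```text
clock: 18.52
tcp_pos: [0.6241, 0.0764, 0.0517]
orientation: [-3.141, 0.001, 0.001]
contact_force: [-2.9, 0.3, 5.4]
grip_width: 0.0001
gripper_force: 2.9
```

Emit:
arm_command(plan="0 0 -0.01 0; -0.0178 0.029 0 0; -0.0177 0.029 0 0; 0 0 0 0; 0 0 0.007 0; 0 0 0.001 0; 0 0 0.001 0; 0 0 0.001 0; 0 0 0 0; 0 0 0 0")

```text
clock: 19.77
tcp_pos: [0.5894, 0.0186, 0.0517]
orientation: [-3.141, 0.0, -0.001]
contact_force: [-2.3, 1.6, 5.2]
grip_width: -0.0002
gripper_force: 2.7
```

Emit:
arm_command(plan="0 0 -0.05 0; 0 0 0 0; -0.0105 0.0514 0 0; -0.0105 0.0514 0 0; -0.0105 0.0514 0 0; -0.0105 0.0514 0 0; -0.0105 0.0514 0 0; -0.0105 0.0514 0 0; 0 0 0 0; 0 0 0.025 0; 0 0 0.019 0; 0 0 0.003 0; 0 0 0.0015 0; 0 0 0.0015 0; 0 0 0.0015 0; 0 0 0 0; 0 0 0 0")

```text
clock: 21.9
tcp_pos: [0.5259, -0.2908, 0.0498]
orientation: [3.141, -0.002, 0.001]
contact_force: [0.9, 0.5, 0.8]
grip_width: -0.0003
gripper_force: 0.2
```

Emit:
arm_command(plan="0 0 0.001 0; 0 0 0.001 0; 0 0 0 0; 0 0 0 0")

```text
clock: 22.4
tcp_pos: [0.5261, -0.291, 0.0488]
orientation: [3.141, -0.002, 0.001]
contact_force: [-2.7, 0.6, 10.4]
grip_width: 0.0
gripper_force: 5.4
```

Confirmed: A3 on the right-hand flange sinks about 3 mm under less than 1 N, then stops firmly. All the other corners are firm. Next: grasp that flange.

Emit:
arm_command(plan="0 0 -0.03 0; 0 0 -0.04 0; 0.0052 -0.0232 0 0; 0.0051 -0.0231 0 0; 0 0 0 0; 0 0 0 0; 0 0 0 0; 0 0 0 0", hand=-1)

```text
clock: 23.4
tcp_pos: [0.5358, -0.2453, 0.1175]
orientation: [3.141, -0.004, -0.0]
contact_force: [-0.0, -0.4, -0.2]
grip_width: 0.0857
gripper_force: 0.0
```

```bash
python3 - <<'E'
from h import *
o=r.get_obs();print(o['tcp_pos'],o['joints'].round(2),o['grip_width'])
C=cam('wrist');p,d=eyes.grab_frame('wrist')
g=proj(C,np.array([o['tcp_pos']])+[[0,0,-.03]])
save('w2.png',p);P=cloud(C,d)
q=P[(d>0.02)&(P[...,2]>0.0705)&(P[...,2]<0.075)&(np.hypot(P[...,0]-.536,P[...,1]+.245)<.035)]
print(len(q),cv2.minEnclosingCircle((q[:,:2]*1000).astype(np.float32)),q[:,:2].min(0),q[:,:2].max(0))
E
```

```text
[ 0.53577896 -0.24528235  0.11748101] [ 0.49  0.5  -0.21  1.86  0.14  0.8  -1.37] 0.08571917566491784
2424 ((536.2352294921875, -245.265380859375), 17.968103408813477) [ 0.51834569 -0.26322714] [ 0.55391647 -0.22774709]
```

View pics/w2.png

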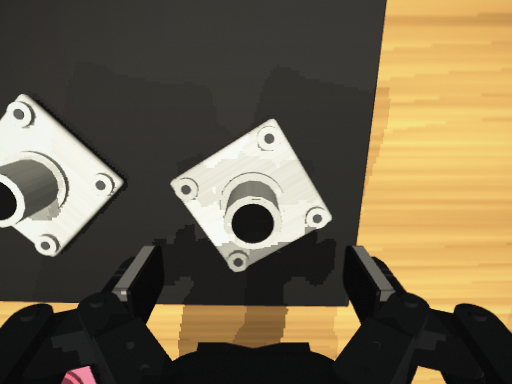

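Wrist view: the neck, at (252,222), is centred between the open fingers; its axis is at (536.2, -245.3) mm. Descend and grip.

Emit:
arm_command(plan="0.0004 0 0.03 0; 0 0 0.022 0; 0 0 0.0085 0; 0 0 0 0; 0 0 0 0")

```text
clock: 24.08
tcp_pos: [0.5371, -0.2446, 0.058]
orientation: [3.141, -0.002, 0.002]
contact_force: [0.1, 0.5, -0.3]
grip_width: 0.0856
gripper_force: 0.0
```

Emit:
arm_command(plan="0 0 0 0; 0 0 0 0; 0 0 0 0; 0 0 0 0; 0 0 0 0; 0 0 0 0", hand=1, grip_force=40)

```text
clock: 24.82
tcp_pos: [0.5369, -0.2445, 0.0575]
orientation: [3.141, -0.001, 0.001]
contact_force: [-0.9, 0.3, 5.4]
grip_width: 0.0349
gripper_force: 39.7
```

Emit:
arm_command(plan="0 0 -0.01 0; 0 0 -0.03 0; 0 0 -0.05 0; 0 0 -0.02 0; 0 0 0 0; 0 0 0 0")

```text
clock: 25.58
tcp_pos: [0.5353, -0.244, 0.1657]
orientation: [-3.141, 0.002, 0.004]
contact_force: [-0.7, -0.8, -3.7]
grip_width: 0.035
gripper_force: 40.7
```

```bash
python3 - <<'E'
from h import *
C=cam('side');p,d=eyes.grab_frame('side');save('s2.png',cv2.resize(p[150:384,150:450],None,fx=2,fy=2))
C=cam('top');p,d=eyes.grab_frame('top');P=cloud(C,d)
t=P[(P[...,2]>0.025)&(P[...,2]<0.05)&(abs(P[...,1]-.35)<.12)&(abs(P[...,0]-.54)<.12)]
print('tray x,y range',np.percentile(t[:,:2],[0.5,99.5],axis=0),r.get_obs()['tcp_pos'],r.get_obs()['contact_force'])
E
```

```text
tray x,y range [[0.44846314 0.25840347]
 [0.62886249 0.44048946]] [ 0.53533834 -0.24396179  0.16536364] [ 0.74824454 -0.59907551 -2.88045508]
```

View pics/s2.png

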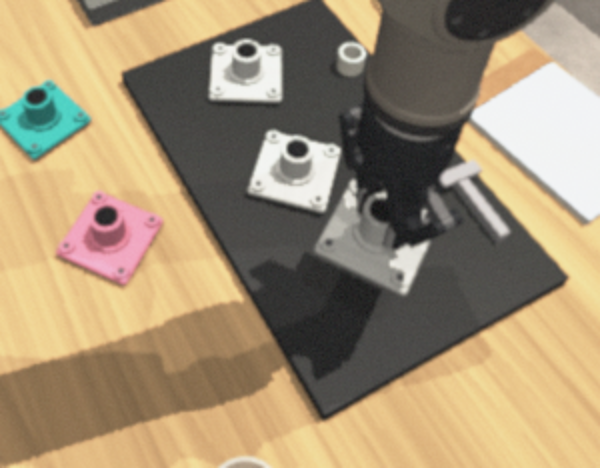

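The flange hangs free in the grip at (370,235), with its shadow below it. The other two stand where they were.

Emit:
arm_command(plan="0 -0.02 0 0; 0.0003 -0.04 0 0; 0.0004 -0.05 0 0; 0.0004 -0.05 0 0; 0.0004 -0.05 0 0; 0.0004 -0.05 0 0; 0.0004 -0.05 0 0; 0.0004 -0.05 0 0; 0.0004 -0.05 0 0; 0.0004 -0.05 0 0; 0 -0.05 0 0; 0 -0.04 0 0; 0 -0.028 0 0; 0 -0.015 0 0; 0 0 0 0; 0 0 0 0; 0 0 0 0")

```text
clock: 27.8
tcp_pos: [0.5411, 0.3469, 0.167]
orientation: [3.141, -0.005, 0.0]
contact_force: [-0.1, -0.6, -2.7]
grip_width: 0.0351
gripper_force: 40.7
```

```bash
python3 - <<'E'
from h import *
o=r.get_obs();print(o['tcp_pos'],R.from_rotvec(o['orientation']).as_matrix()[:,2],o['contact_force'],o['joints'].round(2))
C=cam('wrist');p,d=eyes.grab_frame('wrist');save('w3.png',p);P=cloud(C,d)
hsv=cv2.cvtColor(p,cv2.COLOR_RGB2HSV)
k=(hsv[...,2]>110)&(hsv[...,1]<60)&(P[...,2]>.1)&(P[...,2]<.16)&(np.hypot(P[...,0]-o['tcp_pos'][0],P[...,1]-o['tcp_pos'][1])<.08)&(d>.02)
q=P[k];zm=np.median(q[:,2]);b=q[abs(q[:,2]-zm)<.006]
A=np.c_[b[:,:2]-b[:,:2].mean(0),np.ones(len(b))];print(len(b),'base top z',zm,'tilt',np.linalg.lstsq(A,b[:,2],rcond=None)[0])
E
```

```text
[0.54112115 0.34690122 0.16704997] [ 7.00610854e-05 -1.02612807e-03 -9.99999471e-01] [-0.14252253 -0.60855558 -2.6884901 ] [-0.4   0.53 -0.37  1.69  0.22  0.97 -2.42]
12356 base top z 0.14328175476476251 tilt [-0.01642038  0.00186955  0.14386512]
```

View pics/w3.png

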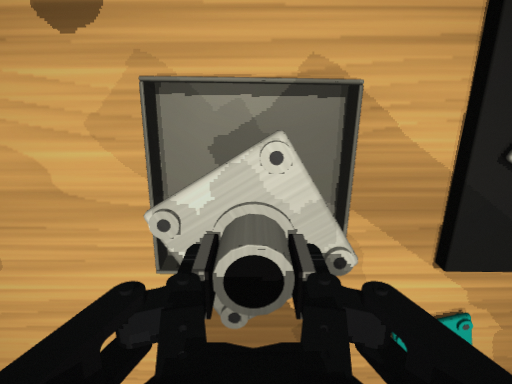

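The flange is level and over the tray, whose rim corners are about (140,78) and (362,80). Lowering it.

Emit:
arm_command(plan="-0.002 -0.002 0.02 0; 0 0 0.035 0; 0 0 0.035 0; 0 0 0.02 0; 0 0 0.009 0; 0 0 0.001 0; 0 0 0 0; 0 0 0 0")

```text
clock: 28.85
tcp_pos: [0.5393, 0.3511, 0.0483]
orientation: [-3.14, 0.002, -0.003]
contact_force: [0.3, -0.1, -4.3]
grip_width: 0.0347
gripper_force: 40.6
```

Emit:
arm_command(plan="0 0 0.001 0; 0 0 0.001 0; 0 0 0.001 0; 0 0 0 0; 0 0 0 0")

```text
clock: 29.48
tcp_pos: [0.5387, 0.3506, 0.0441]
orientation: [3.142, -0.002, -0.0]
contact_force: [0.1, -0.7, -2.8]
grip_width: 0.0351
gripper_force: 40.6
```

Emit:
arm_command(plan="0 0 0.0008 0; 0 0 0.0008 0; 0 0 0 0; 0 0 0 0")

```text
clock: 29.98
tcp_pos: [0.5386, 0.3506, 0.0425]
orientation: [3.142, -0.002, -0.0]
contact_force: [-0.1, -0.0, -3.7]
grip_width: 0.0348
gripper_force: 40.6
```

Emit:
arm_command(plan="0 0 0.0006 0; 0 0 0 0; 0 0 0 0")

```text
clock: 30.35
tcp_pos: [0.5386, 0.3506, 0.0419]
orientation: [-3.142, 0.002, -0.0]
contact_force: [0.2, 1.0, -3.1]
grip_width: 0.0345
gripper_force: 40.6
```

Emit:
arm_command(plan="0 0 0.0005 0; 0 0 0.0003 0; 0 0 0 0; 0 0 0 0")

```text
clock: 30.85
tcp_pos: [0.5387, 0.3507, 0.0416]
orientation: [-3.142, 0.002, -0.001]
contact_force: [-1.4, -1.8, 6.4]
grip_width: 0.0349
gripper_force: 41.2
```

Emit:
arm_command(plan="0 0 -0.0004 0; 0 0 0 0; 0 0 0 0; 0 0 0 0; 0 0 0 0; 0 0 0 0", hand=-1)

```text
clock: 31.6
tcp_pos: [0.5387, 0.3506, 0.0415]
orientation: [3.142, -0.002, 0.0]
contact_force: [1.0, 0.2, 0.9]
grip_width: 0.0852
gripper_force: 0.0
```

Emit:
arm_command(plan="0 0 -0.01 0; 0 0 -0.03 0; 0 0 -0.05 0; 0 0 -0.05 0; 0 0 -0.02 0; -0.04 0 0 0; -0.04 0 0 0; 0 0 0 0; 0 0 0 0")

```text
clock: 32.72
tcp_pos: [0.4592, 0.3504, 0.2015]
orientation: [3.141, -0.002, 0.001]
contact_force: [0.1, -0.3, -0.2]
grip_width: 0.0853
gripper_force: 0.0
```

```bash
python3 - <<'E'
from h import *
o=r.get_obs();print(o['tcp_pos'],o['clock'])
C=cam('wrist');p,d=eyes.grab_frame('wrist');save('w4.png',p);P=cloud(C,d)
near=np.hypot(P[...,0]-.5387,P[...,1]-.3506)<.06
hsv=cv2.cvtColor(p,cv2.COLOR_RGB2HSV)
b=P[near&(d>.02)&(abs(P[...,2]-.018)<.0025)&(hsv[...,2]>120)]
A=np.c_[b[:,:2]-[.5387,.3506],np.ones(len(b))];print(len(b),np.linalg.lstsq(A,b[:,2],rcond=None)[0])
n=P[near&(abs(P[...,2]-.056)<.0025)];print('neck',cv2.minEnclosingCircle((n[:,:2]*1000).astype(np.float32)),np.median(n[:,2]))
C=cam('side');p,d=eyes.grab_frame('side');z=np.load('side0.npz')['p']
save('s4.png',p);hs=cv2.absdiff(p,z).max(2)
for nm,xy in dict(B=(.551,-.09),Cc=(.577,.064),coup=None,bar=None).items():
    if xy: u,v=proj(C,[[*xy,.034]])[0].astype(int)
    else: u,v=dict(coup=(326,180),bar=(385,248))[nm]
    w=25 if xy or nm=='bar' else 10; print(nm,(hs[v-w:v+w,u-w:u+w]>60).mean())
E
```

```text
[0.45915604 0.35039431 0.20149186] 32.725
5512 [-0.00101147  0.00212561  0.01776717]
neck ((538.3309936523438, 349.8644714355469), 17.872285842895508) 0.05612975807159837
B 0.0024
Cc 0.0
coup 0.0
bar 0.0
```

View pics/s4.png

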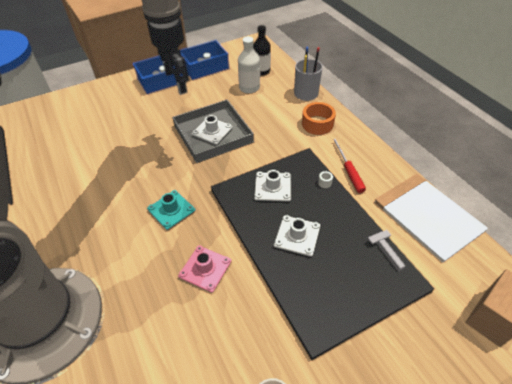

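The side view shows the flange flat and upright in the tray at (212,129). The two sound flanges, the coupling and the bar have not moved.

```bash
python3 -c "
from bench import ticket
print(ticket.hand_in())"
```

```text
the job is handed in; nothing more can be done
None
```

The short-footed flange (the one at the right-hand, −y end of the plate) is upright and flat on the tray floor, everything else on the plate is where it was, and the job was handed in at about 33 s of the 72 s.

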